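# Heft two bearing tins and stack the heavy one at the bottom

## Task

Two identical-looking blue bearing tins stand on the workshop bench, one holding a heavy steel bearing and the other a light plastic one. Find out which is the heavier by hefting, and pack that one first, upright on the floor of the red crate; then set the lighter tin squarely on top of it, upright, and let go. Do not knock over or shove the black spray can.

Things in the scene. Friction and masses are not known exactly. Their poses are not given: they have to be found in the camera images.
- tin_a_center (a point): Closed rigid round tin, blue with a yellow band and steel lid, upright on the bench: 60 mm diameter, 60 mm high, flat top and bottom. Looks exactly like the other tin; either may be the heavy one. The heavy tin weighs 0.6 to 0.8 kg, the light one 0.15 to 0.26 kg; the bearing inside has 1 mm of play. This point is its centre, 30 mm above its underside; z is up along its axis.
- tin_b_center (a point): Closed rigid round tin, blue with a yellow band and steel lid, upright on the bench: 60 mm diameter, 60 mm high, flat top and bottom. Looks exactly like the other tin; either may be the heavy one. The heavy tin weighs 0.6 to 0.8 kg, the light one 0.15 to 0.26 kg; the bearing inside has 1 mm of play. This point is its centre, 30 mm above its underside; z is up along its axis.
- crate: Red open-topped crate, fixed to the bench: 200 mm along its own x, 240 mm along its own y, 45 mm high outside; walls and floor 5 mm thick, so inside it is 190 x 230 mm and 40 mm deep, empty. The origin is the centre of its underside, at bench height; the inner floor is 5 mm above it; z is up.
- spray_center (a point): Bystander: black spray can with a red band, loose and upright beside the crate, 62 mm diameter, 188 mm high with its white nozzle. This point is its centre, 94 mm above the bench; z is up along its axis.
Mind the look-alikes: they are no part of the job. What is shaped like the part that bears tin_b_center but orange or turquoise is not meant.

How it is judged:
By the outcome, as a careful person would: the job done as asked, in the order asked, and still so for the second after the job is handed in, with the robot touching nothing.
It also fails if it takes over 72 s, if anything falls off the work surface, if the arm or the gripper's body presses on something with over 40 N, if the wrist force passes 120 N, or if a joint passes its speed limit or range.

## Robot

A 7-joint arm with a two-finger parallel gripper is mounted at the origin on the work surface. World frame = base frame: x ahead of the robot, y to its left, z up, the work surface at z = 0. Lengths are in mm, angles in rad, forces in N, time in s.
With the tool pointing down it reaches from about 400 to 875 mm from the base axis. Payload 4.4 kg.
Tool frame: the origin (TCP) lies midway between the tips of the shut fingers; the grasp point (between the pads) lies 19 mm behind it; z points along the fingers, y is the line along which they close (so a half turn about z gives the same grasp; the last joint's range is limited). The gripper opens to 85 mm and grips with 20 to 120 N. Pads are 22 mm wide; open, the fingers measure 114 mm over their backs; the gripper's body (76 mm by 85 mm) begins 54 mm behind the grasp point. The pads swing forward as they close: fully open they stand 13 mm farther back than shut.
Start: joints at [-1.329, 0.628, 0.038, 1.517, -0.027, 0.996, -0.02], TCP at [196.902, 619.474, 231.313] pointing down, gripper open.
Joint ranges: [-3.06, 3.06], [-0.37, 2.12], [-1.25, 1.32], [0.18, 2.47], [-1.1, 4.24], [0.23, 1.98], [-2.94, 2.94]. Speed limits (rad/s): [2.57, 2.57, 3.14, 3.14, 3.14, 3.14, 3.14].

## Interface

Orientations are given as [roll, pitch, yaw] about the fixed x, y, z axes, in that order (R = Rz(yaw) Ry(pitch) Rx(roll)).
In Python, from cell import read_state, get_image, finish_job gives the robot as it stands.
- The arm moves only by the tool send_rows, never from a script. Its argument "series" is a list of rows, each an object of numbers: "ax", "ay", "az": the turn, a rotation vector about the tool's x, y, z in rad; "dx", "dy", "dz": the shift along the tool's x, y, z in cm; "hand": the closure, from 0 (fully open) to 1 (shut). In form: [{"ax": .., "ay": .., "az": .., "dx": .., "dy": .., "dz": .., "hand": ..}, ...]. A call has 1 to 10 rows; each row is the pose to reach, as a shift and turn from the pose commanded when the call began, along the tool's axes at that moment; what a row does not reach only later rows make up. A row lasts 1/10 s, in which the tool goes at most 50 mm and 8.59 degrees, less where a joint would pass 70% of its speed; a pose out of reach is approached as far as the arm can. A call with a gripper value outside its range is refused whole. The fingers move at their own pace and stop on an object; the grip force is fixed at half the most. Time passes only in rows, so rows that repeat a pose let the fingers close. It gives the time, the measured TCP pose, the force, the opening and the grip force at its end, in the units of the state.
- read_state(): the state, without advancing time (a new reading comes with each control period).
- get_image(name): name is "side" or "top"; returns a dict with "pixels" (480x640x3 uint8, red, green, blue), "mtx" (3x3 intrinsics, pixels), "R" (3x3) and "t" (3): a world point X has camera coordinates R X + t. Camera axes: x right, y down, z forward; pixel columns grow to the right and rows downward; lengths in mm; the calibration is good to about 2 mm. A picture is of the moment at which its call begins. There is no depth.
- finish_job(): hands the job in; it is judged then, once.
The state is a dict: "clock": time; "qpos": joint angles; "qd": joint speeds; "tau": joint torques, N m; "eef_pos": TCP position; "tool_rot": TCP orientation; "force": force on the tool from outside, world axes, zero at the start; "torque": the same for the moment, N m; "width": finger opening in mm; "gripper_force": force on a finger pad.
Only numpy, scipy, OpenCV 4.12 (cv2) and the standard library are available. Lean on these libraries where they do the work, as an engineer would, in place of code of your own. Each camera call takes 0.05 s, during which the arm holds its last target. There are 200 camera calls.

## Working session

There is one attempt and no reset: what is moved stays moved. The work goes in short steps, Python scripts to look and compute and a tool call to move; the robot and the scene stay as the last step left them, time stands still between calls to the robot, and variables do not carry over. Pictures are saved under pics/ and viewed, at most 10 in all, crops included, and the job is handed in when it is done.

Besides the shell and the picture viewer there is one more tool, called by a JSON object that holds its "fn" and its "kwargs". send_rows: Moves the arm, as the interface text tells. Its arguments: {"type":"object","properties":{"series":{"type":"array","items":{"type":"object","properties":{"ax":{"type":"number"},"ay":{"type":"number"},"az":{"type":"number"},"dx":{"type":"number"},"dy":{"type":"number"},"dz":{"type":"number"},"hand":{"type":"number"}}}}},"required":["series"]}

```bash
mkdir -p pics; ls
python3 - <<'E'
from cell import *
import cv2
for n in("side","top"):
    d=get_image(n); cv2.imwrite(f"pics/{n}0.png",d["pixels"][:,:,::-1])
    print(n,d["mtx"],d["R"],d["t"])
s=read_state(); print(s)
E
```

```text
pics
side [[531.80623504   0.         313.20761981]
 [  0.         531.80623504 241.70197925]
 [  0.           0.           1.        ]] [[-0.97684306 -0.21394817 -0.00195259]
 [-0.16569811  0.76225377 -0.62571026]
 [ 0.13535793 -0.61089719 -0.78005311]] [522.76173661 209.08641925 980.58050359]
top [[612.38353231   0.         319.20003115]
 [  0.         612.38353231 244.25908946]
 [  0.           0.           1.        ]] [[-0.02342333 -0.99970482 -0.0064518 ]
 [-0.99658949  0.02386014 -0.07899417]
 [ 0.0791248   0.00457949 -0.9968542 ]] [ -70.68140274  590.83704893 1324.71920943]
{'clock': 0.1, 'qpos': array([-1.32882061,  0.62922878,  0.03840774,  1.51826715, -0.02700438,
        0.99632124, -0.02001459]), 'qd': array([ 0.00105361, -0.00226163, -0.00137662, -0.00121608, -0.00053398,
       -0.00243623,  0.00041244]), 'tau': array([ 2.41113390e-03, -5.64535010e+01,  1.23009112e+00, -1.93973923e+01,
        1.11987421e-02,  5.47053030e-03,  5.31535349e-06]), 'eef_pos': array([196.68842456, 618.9338744 , 230.49675796]), 'tool_rot': array([-3.13988458e+00, -9.34857791e-06,  2.83382993e+00]), 'force': array([-0.08678567,  0.32393768,  0.39588529]), 'torque': array([-0.02882763, -0.02012491, -0.0515115 ]), 'gripper_force': 0.0, 'width': 85.48154375573391}
```

View pics/top0.png

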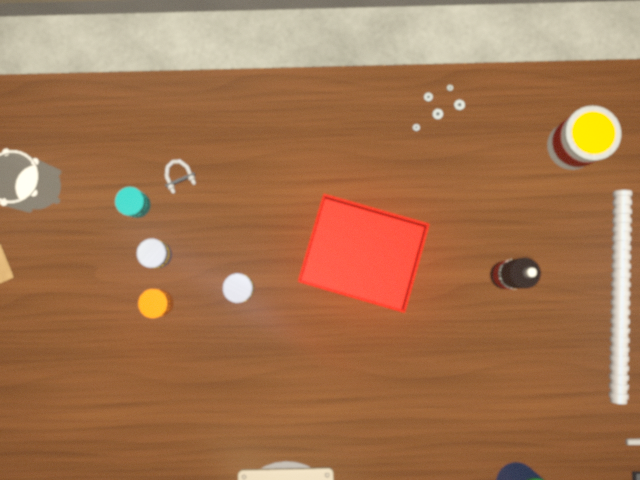

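View pics/side0.png

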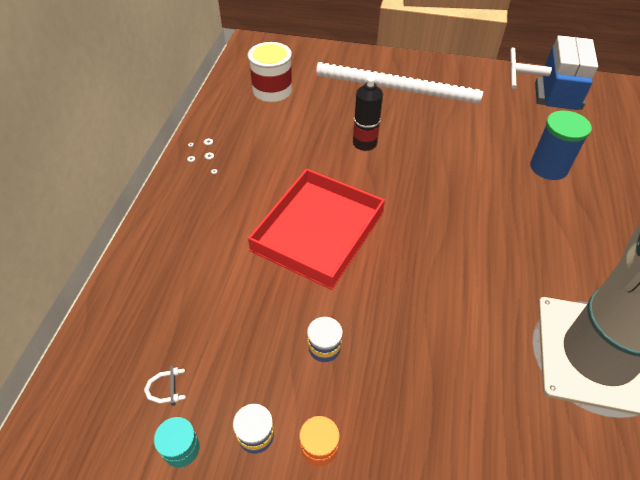

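The top view shows white-lidded tins at (152,253) and (237,288). The look-alikes are turquoise at (130,201) and orange at (153,303). The crate is centred near (363,253) and the spray can is at about (520,272). The side view shows blue and yellow bodies under the white lids at (254,428) and (325,338), and I'll check those two in a crop.

```bash
cat > h.py <<'E'
import numpy as np,cv2
from cell import *
def ray(d,uv,z):
    R,t=d["R"],d["t"]; v=R.T@np.linalg.solve(d["mtx"],[uv[0],uv[1],1]); c=-R.T@t
    return c+v*(z-c[2])/v[2]
def proj(d,X):
    p=d["mtx"]@(d["R"]@np.array(X,float)+d["t"]); return p[:2]/p[2]
def blobs(m,amin=80):
    cs,_=cv2.findContours(m.astype(np.uint8),cv2.RETR_EXTERNAL,cv2.CHAIN_APPROX_NONE)
    return [c for c in cs if cv2.contourArea(c)>amin]
def lids(d,z,amax=3000):
    hsv=cv2.cvtColor(d["pixels"],cv2.COLOR_RGB2HSV)
    out=[]
    for c in blobs((hsv[...,1]<50)&(hsv[...,2]>150),300):
        if cv2.contourArea(c)>amax: continue
        e=cv2.fitEllipse(c)
        if min(e[1])/max(e[1])>.7: out.append((np.round(e[0],1),np.round(e[1],1),ray(d,e[0],z).round(1)))
    return out
E
python3 - <<'E'
from h import *
for n in("top","side"):
    d=get_image(n); print(n)
    for l in lids(d,60): print(l)
    hsv=cv2.cvtColor(d["pixels"],cv2.COLOR_RGB2HSV)
    H,S,V=hsv[...,0],hsv[...,1],hsv[...,2]
    if n=="top":
        c=max(blobs(((H<4)|(H>175))&(S>190)&(V>120)),key=cv2.contourArea)
        r=cv2.minAreaRect(c)
        b=[ray(d,p,45) for p in cv2.boxPoints(r)]; print("crate",np.round(b,1),np.mean(b,0),np.linalg.norm(b[0]-b[1]),np.linalg.norm(b[1]-b[2]))
        for nm,m in(("orange",(H>12)&(H<22)&(S>200)&(V>200)),("turq",(H>80)&(H<95)&(S>120))):
            for c in blobs(m,300): print(nm,ray(d,cv2.minEnclosingCircle(c)[0],60).round(1))
        print("spray noz",ray(d,(531,272),188))
    else: cv2.imwrite("pics/crop.png",cv2.resize(d["pixels"][300:480,140:380,::-1],None,fx=3,fy=3))
E
```

```text
top
(array([237. , 287.7]), array([29.4, 29.9]), array([497.5,  92.5,  60. ]))
(array([151. , 252.6]), array([29.1, 29.9]), array([576.7, 275.7,  60. ]))
(array([ 13.8, 176.7]), array([50.7, 52.7]), array([748.6, 573.2,  60. ]))
(array([592. , 133.1]), array([54.3, 56.6]), array([ 813.4, -681.1,   60. ]))
crate [[ 509.1  -37.6   45. ]
 [ 697.6  -97.    45. ]
 [ 624.7 -323.9   45. ]
 [ 437.9 -262.3   45. ]] [ 567.31744317 -180.19532558   45.        ] 197.62216424840548 238.28258474221226
orange [469.4 271.5  60. ]
turq [688.2 317.5  60. ]
spray noz [ 512.77158214 -490.65758731  188.        ]
side
(array([252.3, 423. ]), array([37.1, 39.5]), array([573.3, 276.4,  60. ]))
(array([324.5, 332.3]), array([31.1, 33.4]), array([494.1,  93.2,  60. ]))
(array([527.6,  67.9]), array([35.5, 49.8]), array([ 116. , -822.3,   60. ]))
(array([269.5,  58.2]), array([34. , 42.8]), array([ 817.4, -719.1,   60. ]))
```

View pics/crop.png

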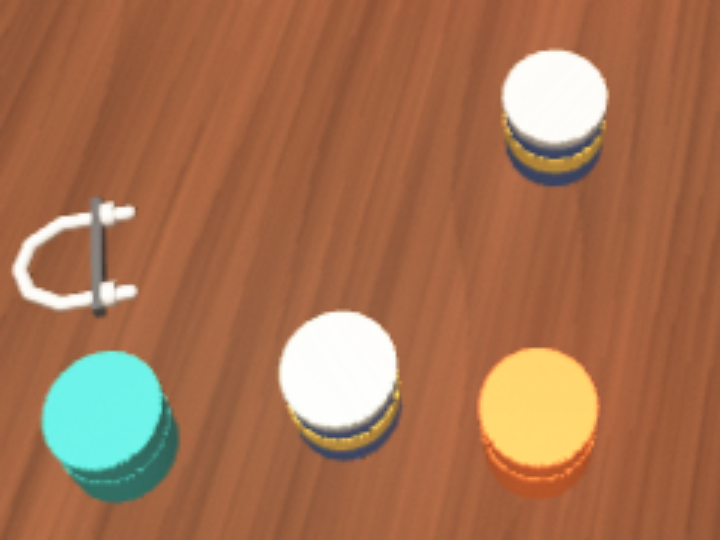

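The crop confirms two blue tins with yellow bands: A at crop (555,100) and B at crop (338,370), with turquoise and orange beside B. B is at about (575,276) and A at about (496,93). The tool's closing axis already matches the crate's y axis, so no turn is needed.

```bash
cat >> h.py <<'E'
from scipy.spatial.transform import Rotation as Ro
def go(p,yaw=None):
    s=read_state(); R=Ro.from_euler('xyz',s["tool_rot"])
    print("clock",s["clock"],"pos",s["eef_pos"].round(1),"rot",s["tool_rot"].round(4),"F",s["force"].round(2),"w",round(s["width"],1))
    print("d cm",(R.inv().apply(np.array(p)-s["eef_pos"])/10).round(2))
E
python3 -c "
from h import *
go((575,276,110))"
```

```text
clock 0.2 pos [196.8 619.1 230.7] rot [-3.1404  0.      2.8338] F [-0.12 -0.09  0.12] w 85.5
d cm [-46.44 -21.23  12.1 ]
```

{"fn": "send_rows", "kwargs": {"series": [{"dx":-23,"dy":-10.5,"dz":3,"hand":0},{"dx":-23,"dy":-10.5,"dz":3,"hand":0},{"dx":-23,"dy":-10.5,"dz":3,"hand":0},{"dx":-23,"dy":-10.5,"dz":3,"hand":0},{"dx":-23,"dy":-10.5,"dz":3,"hand":0},{"dx":-46.4,"dy":-21.2,"dz":10,"hand":0},{"dx":-46.4,"dy":-21.2,"dz":10,"hand":0},{"dx":-46.4,"dy":-21.2,"dz":10,"hand":0},{"dx":-46.4,"dy":-21.2,"dz":10,"hand":0},{"dx":-46.4,"dy":-21.2,"dz":10,"hand":0}]}}

```text
invalid input at $.series[0]: expected keys ax, ay, az, dx, dy, dz, hand
```

{"fn": "send_rows", "kwargs": {"series": [{"dx":0,"dy":0,"dz":0,"hand":0},{"dx":0,"dy":0,"dz":0,"hand":0},{"dx":0,"dy":0,"dz":0,"hand":0},{"dx":0,"dy":0,"dz":0,"hand":0}]}}

```text
invalid input at $.series[0]: expected keys ax, ay, az, dx, dy, dz, hand
```

Run:
```python
from h import *
go((575,276,14))
d=get_image("side"); cv2.imwrite("pics/s1.png",cv2.resize(d["pixels"][240:,100:420,::-1],None,fx=2,fy=2))
```

```text
clock 0.2 pos [196.8 619.1 230.7] rot [-3.1404  0.      2.8338] F [-0.12 -0.09  0.12] w 85.5
d cm [-46.44 -21.21  21.7 ]
```

View pics/s1.png

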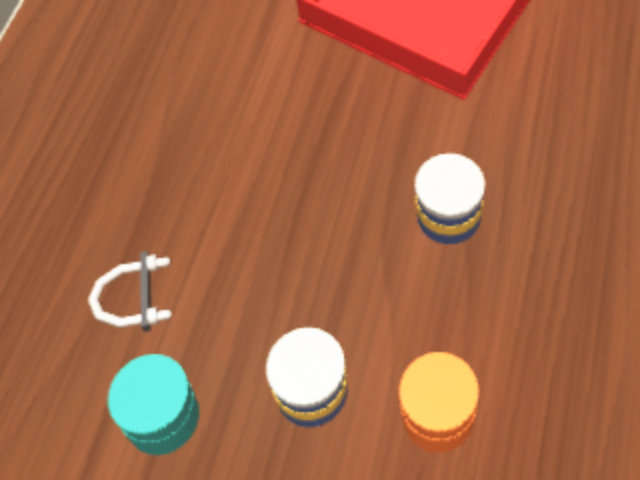

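The arm hasn't moved, because every row needs all seven keys. This picture shows the scene unchanged, with tins at (307,370) and (450,190). I'm resending the move.

{"fn": "send_rows", "kwargs": {"series": [{"ax":0,"ay":0,"az":0,"dx":-23,"dy":-10.5,"dz":3,"hand":0},{"ax":0,"ay":0,"az":0,"dx":-23,"dy":-10.5,"dz":3,"hand":0},{"ax":0,"ay":0,"az":0,"dx":-23,"dy":-10.5,"dz":3,"hand":0},{"ax":0,"ay":0,"az":0,"dx":-23,"dy":-10.5,"dz":3,"hand":0},{"ax":0,"ay":0,"az":0,"dx":-23,"dy":-10.5,"dz":3,"hand":0},{"ax":0,"ay":0,"az":0,"dx":-46.4,"dy":-21.2,"dz":10,"hand":0},{"ax":0,"ay":0,"az":0,"dx":-46.4,"dy":-21.2,"dz":10,"hand":0},{"ax":0,"ay":0,"az":0,"dx":-46.4,"dy":-21.2,"dz":10,"hand":0},{"ax":0,"ay":0,"az":0,"dx":-46.4,"dy":-21.2,"dz":10,"hand":0},{"ax":0,"ay":0,"az":0,"dx":-46.4,"dy":-21.2,"dz":10,"hand":0}]}}

```text
clock: 1.25
eef_pos: [561.0, 289.2, 136.3]
tool_rot: [3.141, -0.0, 2.834]
force: [0.9, 0.3, 0.1]
width: 85.8
gripper_force: 0.0
```

{"fn": "send_rows", "kwargs": {"series": [{"ax":0,"ay":0,"az":0,"dx":0,"dy":0,"dz":0,"hand":0},{"ax":0,"ay":0,"az":0,"dx":0,"dy":0,"dz":0,"hand":0},{"ax":0,"ay":0,"az":0,"dx":0,"dy":0,"dz":0,"hand":0},{"ax":0,"ay":0,"az":0,"dx":0,"dy":0,"dz":0,"hand":0},{"ax":0,"ay":0,"az":0,"dx":0,"dy":0,"dz":0,"hand":0}]}}

```text
clock: 1.75
eef_pos: [558.8, 292.3, 137.3]
tool_rot: [3.141, -0.0, 2.836]
force: [-0.8, -0.3, -0.5]
width: 85.3
gripper_force: 0.0
```

Run:
```python
from h import *
go((575,276,14))
d=get_image("side"); cv2.imwrite("pics/s2.png",d["pixels"][:,:,::-1])
```

```text
clock 1.75 pos [558.8 292.3 137.3] rot [ 3.1408e+00 -1.0000e-04  2.8364e+00] F [-0.83 -0.31 -0.53] w 85.3
d cm [-2.04 -1.08 12.32]
```

View pics/s2.png

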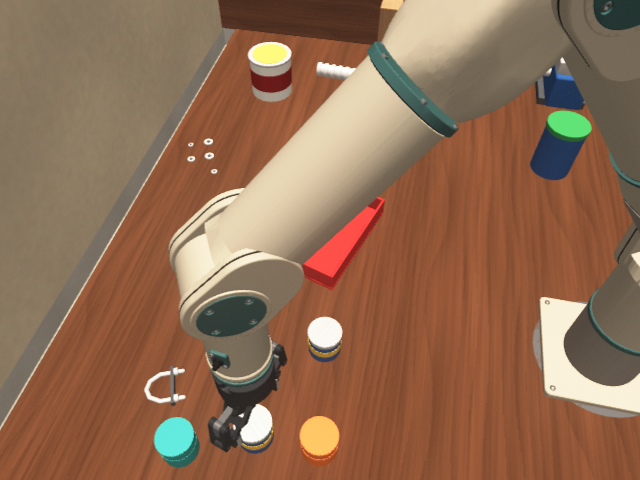

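The gripper at (245,400) hovers about 23 mm short of tin B (255,428), and A at (325,338) is clear. I'll centre over B, then descend.

{"fn": "send_rows", "kwargs": {"series": [{"ax":0,"ay":0,"az":0,"dx":-2.0,"dy":-1.1,"dz":0,"hand":0},{"ax":0,"ay":0,"az":0,"dx":-2.0,"dy":-1.1,"dz":0,"hand":0},{"ax":0,"ay":0,"az":0,"dx":-2.0,"dy":-1.1,"dz":2,"hand":0},{"ax":0,"ay":0,"az":0,"dx":-2.0,"dy":-1.1,"dz":4,"hand":0},{"ax":0,"ay":0,"az":0,"dx":-2.0,"dy":-1.1,"dz":6,"hand":0},{"ax":0,"ay":0,"az":0,"dx":-2.0,"dy":-1.1,"dz":6,"hand":0},{"ax":0,"ay":0,"az":0,"dx":-2.0,"dy":-1.1,"dz":6,"hand":0},{"ax":0,"ay":0,"az":0,"dx":-2.0,"dy":-1.1,"dz":6,"hand":0}]}}

```text
clock: 2.6
eef_pos: [576.0, 274.9, 78.0]
tool_rot: [3.14, 0.001, 2.834]
force: [-0.9, 0.1, -0.8]
width: 85.0
gripper_force: 0.0
```

```bash
python3 -c "
from h import *
go((575,276,14))"
```

```text
clock 2.6 pos [576.  274.9  78. ] rot [3.1400e+00 1.3000e-03 2.8341e+00] F [-0.91  0.09 -0.81] w 85.0
d cm [0.14 0.07 6.4 ]
```

{"fn": "send_rows", "kwargs": {"series": [{"ax":0,"ay":0,"az":0,"dx":0.1,"dy":0,"dz":2,"hand":0},{"ax":0,"ay":0,"az":0,"dx":0.1,"dy":0,"dz":4,"hand":0},{"ax":0,"ay":0,"az":0,"dx":0.1,"dy":0,"dz":6.3,"hand":0},{"ax":0,"ay":0,"az":0,"dx":0.1,"dy":0,"dz":6.3,"hand":0},{"ax":0,"ay":0,"az":0,"dx":0.1,"dy":0,"dz":6.3,"hand":0.15},{"ax":0,"ay":0,"az":0,"dx":0.1,"dy":0,"dz":6.3,"hand":0.3},{"ax":0,"ay":0,"az":0,"dx":0.1,"dy":0,"dz":6.3,"hand":1},{"ax":0,"ay":0,"az":0,"dx":0.1,"dy":0,"dz":6.3,"hand":1},{"ax":0,"ay":0,"az":0,"dx":0.1,"dy":0,"dz":6.3,"hand":1},{"ax":0,"ay":0,"az":0,"dx":0.1,"dy":0,"dz":6.3,"hand":1}]}}

```text
clock: 3.6
eef_pos: [575.9, 275.2, 16.0]
tool_rot: [3.139, 0.002, 2.834]
force: [-0.5, 0.3, 6.7]
width: 58.7
gripper_force: 64.9
```

{"fn": "send_rows", "kwargs": {"series": [{"ax":0,"ay":0,"az":0,"dx":0,"dy":0,"dz":0,"hand":1},{"ax":0,"ay":0,"az":0,"dx":0,"dy":0,"dz":-1,"hand":1},{"ax":0,"ay":0,"az":0,"dx":0,"dy":0,"dz":-3,"hand":1},{"ax":0,"ay":0,"az":0,"dx":0,"dy":0,"dz":-5,"hand":1},{"ax":0,"ay":0,"az":0,"dx":0,"dy":0,"dz":-5,"hand":1},{"ax":0,"ay":0,"az":0,"dx":0,"dy":0,"dz":-5,"hand":1},{"ax":0,"ay":0,"az":0,"dx":0,"dy":0,"dz":-5,"hand":1},{"ax":0,"ay":0,"az":0,"dx":0,"dy":0,"dz":-5,"hand":1},{"ax":0,"ay":0,"az":0,"dx":0,"dy":0,"dz":-5,"hand":1},{"ax":0,"ay":0,"az":0,"dx":0,"dy":0,"dz":-5,"hand":1}]}}

```text
clock: 4.6
eef_pos: [574.2, 274.2, 63.2]
tool_rot: [-3.141, -0.001, 2.834]
force: [-0.3, -1.2, -1.7]
width: 58.8
gripper_force: 64.7
```

{"fn": "send_rows", "kwargs": {"series": [{"ax":0,"ay":0,"az":0,"dx":0,"dy":0,"dz":0,"hand":1},{"ax":0,"ay":0,"az":0,"dx":0,"dy":0,"dz":0,"hand":1},{"ax":0,"ay":0,"az":0,"dx":0,"dy":0,"dz":0,"hand":1}]}}

```text
clock: 4.9
eef_pos: [574.5, 274.4, 63.8]
tool_rot: [-3.142, -0.0, 2.834]
force: [-0.1, -0.3, -1.8]
width: 59.1
gripper_force: 64.7
```

{"fn": "send_rows", "kwargs": {"series": [{"ax":0,"ay":0,"az":0,"dx":0,"dy":0,"dz":0,"hand":1},{"ax":0,"ay":0,"az":0,"dx":0,"dy":0,"dz":0,"hand":1}]}}

```text
clock: 5.1
eef_pos: [574.5, 274.4, 63.9]
tool_rot: [3.142, 0.0, 2.834]
force: [0.5, 0.6, -2.2]
width: 58.8
gripper_force: 64.7
```

B pulls about 2 N, or roughly 0.2 kg, so it's the light one. I'll put it back and heft A.

{"fn": "send_rows", "kwargs": {"series": [{"ax":0,"ay":0,"az":0,"dx":0,"dy":0,"dz":1.5,"hand":1},{"ax":0,"ay":0,"az":0,"dx":0,"dy":0,"dz":3,"hand":1},{"ax":0,"ay":0,"az":0,"dx":0,"dy":0,"dz":4,"hand":1},{"ax":0,"ay":0,"az":0,"dx":0,"dy":0,"dz":4.5,"hand":1},{"ax":0,"ay":0,"az":0,"dx":0,"dy":0,"dz":4.75,"hand":1},{"ax":0,"ay":0,"az":0,"dx":0,"dy":0,"dz":4.75,"hand":1},{"ax":0,"ay":0,"az":0,"dx":0,"dy":0,"dz":4.75,"hand":1}]}}

```text
clock: 5.8
eef_pos: [574.7, 274.5, 16.3]
tool_rot: [3.141, 0.0, 2.834]
force: [-0.1, 0.0, -1.7]
width: 58.9
gripper_force: 64.6
```

{"fn": "send_rows", "kwargs": {"series": [{"ax":0,"ay":0,"az":0,"dx":0,"dy":0,"dz":0.1,"hand":1},{"ax":0,"ay":0,"az":0,"dx":0,"dy":0,"dz":0.1,"hand":1},{"ax":0,"ay":0,"az":0,"dx":0,"dy":0,"dz":0.1,"hand":1}]}}

```text
clock: 6.1
eef_pos: [574.8, 274.5, 16.1]
tool_rot: [3.141, 0.0, 2.834]
force: [-2.0, -0.5, 5.1]
width: 58.7
gripper_force: 65.0
```

{"fn": "send_rows", "kwargs": {"series": [{"ax":0,"ay":0,"az":0,"dx":0,"dy":0,"dz":0,"hand":0},{"ax":0,"ay":0,"az":0,"dx":0,"dy":0,"dz":0,"hand":0},{"ax":0,"ay":0,"az":0,"dx":0,"dy":0,"dz":0,"hand":0},{"ax":0,"ay":0,"az":0,"dx":0,"dy":0,"dz":0,"hand":0},{"ax":0,"ay":0,"az":0,"dx":0,"dy":0,"dz":-2,"hand":0},{"ax":0,"ay":0,"az":0,"dx":0,"dy":0,"dz":-5,"hand":0},{"ax":0,"ay":0,"az":0,"dx":0,"dy":0,"dz":-9,"hand":0},{"ax":0,"ay":0,"az":0,"dx":0,"dy":0,"dz":-12,"hand":0},{"ax":0,"ay":0,"az":0,"dx":0,"dy":0,"dz":-12,"hand":0}]}}

```text
clock: 7.0
eef_pos: [577.5, 275.8, 140.1]
tool_rot: [3.135, 0.006, 2.834]
force: [0.8, 0.7, 0.2]
width: 85.8
gripper_force: 0.0
```

{"fn": "send_rows", "kwargs": {"series": [{"ax":0,"ay":0,"az":0,"dx":1,"dy":-5,"dz":0,"hand":0},{"ax":0,"ay":0,"az":0,"dx":1,"dy":-10,"dz":0,"hand":0},{"ax":0,"ay":0,"az":0,"dx":1.5,"dy":-15,"dz":0,"hand":0},{"ax":0,"ay":0,"az":0,"dx":2,"dy":-19.7,"dz":0,"hand":0},{"ax":0,"ay":0,"az":0,"dx":2,"dy":-19.7,"dz":2,"hand":0},{"ax":0,"ay":0,"az":0,"dx":2,"dy":-19.7,"dz":5,"hand":0},{"ax":0,"ay":0,"az":0,"dx":2,"dy":-19.7,"dz":5,"hand":0},{"ax":0,"ay":0,"az":0,"dx":2,"dy":-19.7,"dz":5,"hand":0}]}}

```text
clock: 7.8
eef_pos: [495.1, 92.8, 84.9]
tool_rot: [-3.141, -0.002, 2.834]
force: [0.0, -0.3, 0.5]
width: 85.4
gripper_force: 0.0
```

```bash
python3 -c "
from h import *
go((496,93,16.2))
d=get_image('side'); print(lids(d,60)); cv2.imwrite('pics/s3.png',d['pixels'][:,:,::-1])"
```

```text
clock 7.8 pos [495.1  92.8  84.9] rot [-3.1407e+00 -1.8000e-03  2.8341e+00] F [ 0.   -0.33  0.5 ] w 85.4
d cm [-0.09  0.06  6.87]
[(array([253.2, 422.6]), array([37.1, 39.6]), array([572.2, 275.4,  60. ])), (array([329.1, 333.6]), array([22.6, 32. ]), array([485.7,  94.1,  60. ])), (array([527.6,  68. ]), array([35.5, 49.7]), array([ 116., -822.,   60.])), (array([269.5,  58.2]), array([33.9, 42.8]), array([ 817.4, -719.1,   60. ]))]
```

View pics/s3.png

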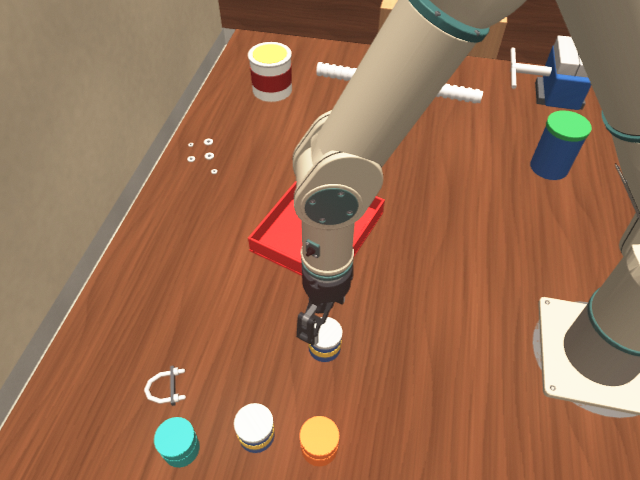

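B stands upright again at (254,427), and the fingers are over A at (325,338).

{"fn": "send_rows", "kwargs": {"series": [{"ax":0,"ay":0,"az":0,"dx":-0.1,"dy":0,"dz":2,"hand":0},{"ax":0,"ay":0,"az":0,"dx":-0.1,"dy":0,"dz":4,"hand":0},{"ax":0,"ay":0,"az":0,"dx":-0.1,"dy":0,"dz":6.7,"hand":0},{"ax":0,"ay":0,"az":0,"dx":-0.1,"dy":0,"dz":6.7,"hand":0},{"ax":0,"ay":0,"az":0,"dx":-0.1,"dy":0,"dz":6.7,"hand":0.15},{"ax":0,"ay":0,"az":0,"dx":-0.1,"dy":0,"dz":6.7,"hand":0.3},{"ax":0,"ay":0,"az":0,"dx":-0.1,"dy":0,"dz":6.7,"hand":1},{"ax":0,"ay":0,"az":0,"dx":-0.1,"dy":0,"dz":6.7,"hand":1},{"ax":0,"ay":0,"az":0,"dx":-0.1,"dy":0,"dz":6.7,"hand":1},{"ax":0,"ay":0,"az":0,"dx":-0.1,"dy":0,"dz":6.7,"hand":1}]}}

```text
clock: 8.85
eef_pos: [497.4, 92.0, 20.3]
tool_rot: [3.141, 0.002, 2.833]
force: [-1.4, -1.0, 7.2]
width: 58.8
gripper_force: 64.0
```

{"fn": "send_rows", "kwargs": {"series": [{"ax":0,"ay":0,"az":0,"dx":0,"dy":0,"dz":0,"hand":1},{"ax":0,"ay":0,"az":0,"dx":0,"dy":0,"dz":-1,"hand":1},{"ax":0,"ay":0,"az":0,"dx":0,"dy":0,"dz":-3,"hand":1},{"ax":0,"ay":0,"az":0,"dx":0,"dy":0,"dz":-5,"hand":1},{"ax":0,"ay":0,"az":0,"dx":0,"dy":0,"dz":-7,"hand":1},{"ax":0,"ay":0,"az":0,"dx":0,"dy":0,"dz":-9,"hand":1},{"ax":0,"ay":0,"az":0,"dx":0,"dy":0,"dz":-10,"hand":1},{"ax":0,"ay":0,"az":0,"dx":0,"dy":0,"dz":-10,"hand":1},{"ax":0,"ay":0,"az":0,"dx":0,"dy":0,"dz":-10,"hand":1},{"ax":0,"ay":0,"az":0,"dx":0,"dy":0,"dz":-10,"hand":1}]}}

```text
clock: 9.85
eef_pos: [495.7, 92.2, 117.4]
tool_rot: [-3.14, -0.002, 2.834]
force: [-0.5, 0.6, -6.9]
width: 59.3
gripper_force: 67.0
```

{"fn": "send_rows", "kwargs": {"series": [{"ax":0,"ay":0,"az":0,"dx":0,"dy":0,"dz":0,"hand":1},{"ax":0,"ay":0,"az":0,"dx":0,"dy":0,"dz":0,"hand":1},{"ax":0,"ay":0,"az":0,"dx":0,"dy":0,"dz":0,"hand":1}]}}

```text
clock: 10.15
eef_pos: [496.4, 92.3, 117.8]
tool_rot: [-3.141, -0.001, 2.834]
force: [-0.2, -0.5, -7.1]
width: 59.4
gripper_force: 67.0
```

```bash
python3 -c "
from h import *
go((567,-180,110))"
```

```text
clock 10.15 pos [496.4  92.3 117.8] rot [-3.1411e+00 -8.0000e-04  2.8337e+00] F [-0.15 -0.49 -7.12] w 59.4
d cm [-14.98 -23.81   0.78]
```

A pulls 7.1 N, about 0.72 kg, so it's the heavy one. I'll carry it over the centre of the crate.

{"fn": "send_rows", "kwargs": {"series": [{"ax":0,"ay":0,"az":0,"dx":-1,"dy":-1.6,"dz":0,"hand":1},{"ax":0,"ay":0,"az":0,"dx":-2.5,"dy":-4,"dz":0,"hand":1},{"ax":0,"ay":0,"az":0,"dx":-4.5,"dy":-7.2,"dz":0,"hand":1},{"ax":0,"ay":0,"az":0,"dx":-6.5,"dy":-10.4,"dz":0,"hand":1},{"ax":0,"ay":0,"az":0,"dx":-8.5,"dy":-13.6,"dz":0,"hand":1},{"ax":0,"ay":0,"az":0,"dx":-10.5,"dy":-16.8,"dz":0,"hand":1},{"ax":0,"ay":0,"az":0,"dx":-12.5,"dy":-20,"dz":0,"hand":1},{"ax":0,"ay":0,"az":0,"dx":-14,"dy":-22.4,"dz":0,"hand":1},{"ax":0,"ay":0,"az":0,"dx":-15,"dy":-23.8,"dz":0,"hand":1},{"ax":0,"ay":0,"az":0,"dx":-15,"dy":-23.8,"dz":0,"hand":1}]}}

```text
clock: 11.15
eef_pos: [567.7, -183.5, 118.0]
tool_rot: [-3.14, 0.001, 2.829]
force: [-0.7, 0.2, -6.2]
width: 59.0
gripper_force: 67.1
```

{"fn": "send_rows", "kwargs": {"series": [{"ax":0,"ay":0,"az":0,"dx":0,"dy":0,"dz":0,"hand":1},{"ax":0,"ay":0,"az":0,"dx":0,"dy":0,"dz":1.5,"hand":1},{"ax":0,"ay":0,"az":0,"dx":0,"dy":0,"dz":3,"hand":1},{"ax":0,"ay":0,"az":0,"dx":0,"dy":0,"dz":4,"hand":1},{"ax":0,"ay":0,"az":0,"dx":0,"dy":0,"dz":4,"hand":1},{"ax":0,"ay":0,"az":0,"dx":0,"dy":0,"dz":4,"hand":1},{"ax":0,"ay":0,"az":0,"dx":0,"dy":0,"dz":4,"hand":1}]}}

```text
clock: 11.85
eef_pos: [568.1, -179.6, 79.0]
tool_rot: [3.141, 0.001, 2.834]
force: [-0.6, 1.1, -6.2]
width: 59.0
gripper_force: 67.0
```

```bash
python3 -c "
from h import *
go((567,-180,25))
d=get_image('side'); cv2.imwrite('pics/s4.png',d['pixels'][:,:,::-1])"
```

```text
clock 11.85 pos [ 568.1 -179.6   79. ] rot [3.1414e+00 1.3000e-03 2.8343e+00] F [-0.63  1.12 -6.23] w 59.0
d cm [ 0.11 -0.07  5.4 ]
```

View pics/s4.png

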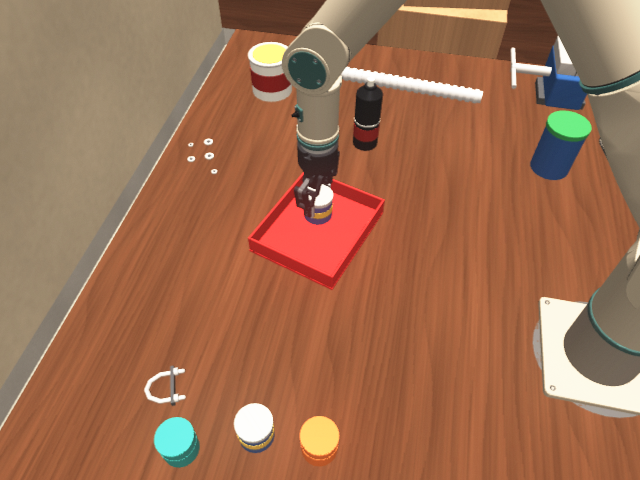

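The tin at (318,203) hangs over the crate interior. The spray can at (367,117) is clear and B at (254,427) is untouched. I'll lower until it touches.

{"fn": "send_rows", "kwargs": {"series": [{"ax":0,"ay":0,"az":0,"dx":0,"dy":0,"dz":1.5,"hand":1},{"ax":0,"ay":0,"az":0,"dx":0,"dy":0,"dz":3,"hand":1},{"ax":0,"ay":0,"az":0,"dx":0,"dy":0,"dz":4,"hand":1},{"ax":0,"ay":0,"az":0,"dx":0,"dy":0,"dz":4.7,"hand":1},{"ax":0,"ay":0,"az":0,"dx":0,"dy":0,"dz":5.1,"hand":1},{"ax":0,"ay":0,"az":0,"dx":0,"dy":0,"dz":5.1,"hand":1},{"ax":0,"ay":0,"az":0,"dx":0,"dy":0,"dz":5.1,"hand":1}]}}

```text
clock: 12.6
eef_pos: [567.8, -179.9, 27.5]
tool_rot: [3.142, 0.0, 2.834]
force: [0.7, 0.2, -7.6]
width: 58.8
gripper_force: 67.1
```

{"fn": "send_rows", "kwargs": {"series": [{"ax":0,"ay":0,"az":0,"dx":0,"dy":0,"dz":0.15,"hand":1},{"ax":0,"ay":0,"az":0,"dx":0,"dy":0,"dz":0.15,"hand":1},{"ax":0,"ay":0,"az":0,"dx":0,"dy":0,"dz":0.15,"hand":1}]}}

```text
clock: 12.9
eef_pos: [567.6, -179.9, 26.1]
tool_rot: [3.142, 0.0, 2.834]
force: [0.4, 0.4, -7.2]
width: 58.9
gripper_force: 67.1
```

{"fn": "send_rows", "kwargs": {"series": [{"ax":0,"ay":0,"az":0,"dx":0,"dy":0,"dz":0.1,"hand":1},{"ax":0,"ay":0,"az":0,"dx":0,"dy":0,"dz":0.1,"hand":1},{"ax":0,"ay":0,"az":0,"dx":0,"dy":0,"dz":0.1,"hand":1}]}}

```text
clock: 13.2
eef_pos: [567.8, -179.9, 25.4]
tool_rot: [3.142, 0.001, 2.834]
force: [-1.5, 0.4, -0.1]
width: 58.9
gripper_force: 67.7
```

{"fn": "send_rows", "kwargs": {"series": [{"ax":0,"ay":0,"az":0,"dx":0,"dy":0,"dz":0.05,"hand":1},{"ax":0,"ay":0,"az":0,"dx":0,"dy":0,"dz":0.05,"hand":1},{"ax":0,"ay":0,"az":0,"dx":0,"dy":0,"dz":0.05,"hand":1}]}}

```text
clock: 13.5
eef_pos: [567.7, -179.9, 25.4]
tool_rot: [-3.142, 0.001, 2.834]
force: [-2.7, 1.7, 6.0]
width: 58.9
gripper_force: 68.4
```

Touchdown. I'll release, rise, and go back to B.

{"fn": "send_rows", "kwargs": {"series": [{"ax":0,"ay":0,"az":0,"dx":0,"dy":0,"dz":0,"hand":0},{"ax":0,"ay":0,"az":0,"dx":0,"dy":0,"dz":0,"hand":0},{"ax":0,"ay":0,"az":0,"dx":0,"dy":0,"dz":0,"hand":0},{"ax":0,"ay":0,"az":0,"dx":0,"dy":0,"dz":0,"hand":0},{"ax":0,"ay":0,"az":0,"dx":0,"dy":0,"dz":-2,"hand":0},{"ax":0,"ay":0,"az":0,"dx":0,"dy":0,"dz":-5,"hand":0},{"ax":0,"ay":0,"az":0,"dx":0,"dy":0,"dz":-9,"hand":0},{"ax":0,"ay":0,"az":0,"dx":0,"dy":0,"dz":-12,"hand":0},{"ax":0,"ay":0,"az":0,"dx":0,"dy":0,"dz":-12,"hand":0}]}}

```text
clock: 14.4
eef_pos: [570.7, -180.8, 148.8]
tool_rot: [3.141, 0.009, 2.834]
force: [0.5, 0.4, 0.0]
width: 85.4
gripper_force: 0.0
```

{"fn": "send_rows", "kwargs": {"series": [{"ax":0,"ay":0,"az":0,"dx":13,"dy":43.5,"dz":0,"hand":0},{"ax":0,"ay":0,"az":0,"dx":13,"dy":43.5,"dz":0,"hand":0},{"ax":0,"ay":0,"az":0,"dx":13,"dy":43.5,"dz":0,"hand":0},{"ax":0,"ay":0,"az":0,"dx":13,"dy":43.5,"dz":0,"hand":0},{"ax":0,"ay":0,"az":0,"dx":13,"dy":43.5,"dz":0,"hand":0},{"ax":0,"ay":0,"az":0,"dx":13,"dy":43.5,"dz":0,"hand":0},{"ax":0,"ay":0,"az":0,"dx":13,"dy":43.5,"dz":0,"hand":0},{"ax":0,"ay":0,"az":0,"dx":13,"dy":43.5,"dz":0,"hand":0},{"ax":0,"ay":0,"az":0,"dx":13,"dy":43.5,"dz":0,"hand":0},{"ax":0,"ay":0,"az":0,"dx":13,"dy":43.5,"dz":0,"hand":0}]}}

```text
clock: 15.4
eef_pos: [572.8, 284.6, 143.3]
tool_rot: [3.136, -0.003, 2.845]
force: [-1.2, 0.3, -0.7]
width: 85.4
gripper_force: 0.0
```

Run:
```python
from h import *
go((574.8,274.8,80))
for n in("top","side"):
    d=get_image(n); print(n,lids(d,65)); cv2.imwrite(f'pics/{n}5.png',d['pixels'][:,:,::-1])
```

```text
clock 15.4 pos [572.8 284.6 143.3] rot [ 3.1356e+00 -3.1000e-03  2.8448e+00] F [-1.23  0.33 -0.68] w 85.4
d cm [-0.5  -0.92  6.32]
top [(array([363.5, 251.7]), array([27.2, 27.8]), array([ 567.5, -178.7,   65. ])), (array([ 13.7, 176.7]), array([50.6, 52.7]), array([747.8, 570.8,  65. ])), (array([592.4, 132.8]), array([54.1, 55.6]), array([ 812.6, -679.8,   65. ]))]
side [(array([253.1, 422.4]), array([36.9, 39.3]), array([571.4, 276.9,  65. ])), (array([269.4,  56.8]), array([32. , 40.6]), array([ 816.9, -717.9,   65. ]))]
```

View pics/side5.png

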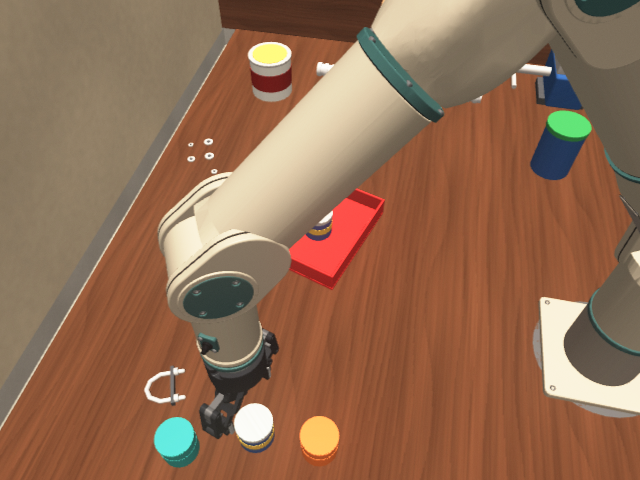

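A stands upright in the crate, with its lid in the top view at (363.5,251.7), which gives (567.5,-178.7). B is at (254,427), waiting under the gripper.

{"fn": "send_rows", "kwargs": {"series": [{"ax":0,"ay":0,"az":0,"dx":0,"dy":0,"dz":0,"hand":0},{"ax":0,"ay":0,"az":0,"dx":0,"dy":0,"dz":0,"hand":0},{"ax":0,"ay":0,"az":0,"dx":0,"dy":0,"dz":2,"hand":0},{"ax":0,"ay":0,"az":0,"dx":0,"dy":0,"dz":5,"hand":0},{"ax":0,"ay":0,"az":0,"dx":0,"dy":0,"dz":5,"hand":0},{"ax":0,"ay":0,"az":0,"dx":0,"dy":0,"dz":5,"hand":0},{"ax":0,"ay":0,"az":0,"dx":0,"dy":0,"dz":5,"hand":0}]}}

```text
clock: 16.2
eef_pos: [576.6, 273.8, 95.7]
tool_rot: [3.14, 0.002, 2.833]
force: [-0.3, 0.3, -0.9]
width: 85.3
gripper_force: 0.0
```

```bash
python3 -c "
from h import *
go((574.8,274.8,18))"
```

```text
clock 16.2 pos [576.6 273.8  95.7] rot [3.1402e+00 1.7000e-03 2.8327e+00] F [-0.31  0.27 -0.94] w 85.3
d cm [0.21 0.03 7.77]
```

{"fn": "send_rows", "kwargs": {"series": [{"ax":0,"ay":0,"az":0,"dx":0.2,"dy":0,"dz":2,"hand":0},{"ax":0,"ay":0,"az":0,"dx":0.2,"dy":0,"dz":5,"hand":0},{"ax":0,"ay":0,"az":0,"dx":0.2,"dy":0,"dz":7.7,"hand":0},{"ax":0,"ay":0,"az":0,"dx":0.2,"dy":0,"dz":7.7,"hand":0},{"ax":0,"ay":0,"az":0,"dx":0.2,"dy":0,"dz":7.7,"hand":0.15},{"ax":0,"ay":0,"az":0,"dx":0.2,"dy":0,"dz":7.7,"hand":0.3},{"ax":0,"ay":0,"az":0,"dx":0.2,"dy":0,"dz":7.7,"hand":1},{"ax":0,"ay":0,"az":0,"dx":0.2,"dy":0,"dz":7.7,"hand":1},{"ax":0,"ay":0,"az":0,"dx":0.2,"dy":0,"dz":7.7,"hand":1},{"ax":0,"ay":0,"az":0,"dx":0.2,"dy":0,"dz":7.7,"hand":1}]}}

```text
clock: 17.2
eef_pos: [575.1, 275.2, 19.9]
tool_rot: [3.139, 0.003, 2.833]
force: [-0.0, -1.0, 6.3]
width: 58.4
gripper_force: 64.7
```

{"fn": "send_rows", "kwargs": {"series": [{"ax":0,"ay":0,"az":0,"dx":0,"dy":0,"dz":0,"hand":1},{"ax":0,"ay":0,"az":0,"dx":0,"dy":0,"dz":-1,"hand":1},{"ax":0,"ay":0,"az":0,"dx":0,"dy":0,"dz":-4,"hand":1},{"ax":0,"ay":0,"az":0,"dx":0,"dy":0,"dz":-8,"hand":1},{"ax":0,"ay":0,"az":0,"dx":0,"dy":0,"dz":-11,"hand":1},{"ax":0,"ay":0,"az":0,"dx":0,"dy":0,"dz":-13,"hand":1},{"ax":0,"ay":0,"az":0,"dx":0,"dy":0,"dz":-14,"hand":1},{"ax":0,"ay":0,"az":0,"dx":0,"dy":0,"dz":-14,"hand":1},{"ax":0,"ay":0,"az":0,"dx":0,"dy":0,"dz":-14,"hand":1},{"ax":0,"ay":0,"az":0,"dx":0,"dy":0,"dz":-14,"hand":1}]}}

```text
clock: 18.2
eef_pos: [572.5, 274.2, 155.9]
tool_rot: [-3.14, -0.002, 2.834]
force: [0.0, -0.9, -1.8]
width: 59.1
gripper_force: 65.0
```

```bash
python3 -c "
from h import *
go((567.6,-179.6,155))"
```

```text
clock 18.2 pos [572.5 274.2 155.9] rot [-3.1397e+00 -2.0000e-03  2.8338e+00] F [ 0.03 -0.86 -1.82] w 59.1
d cm [-13.28 -43.4    0.14]
```

{"fn": "send_rows", "kwargs": {"series": [{"ax":0,"ay":0,"az":0,"dx":-0.6,"dy":-2,"dz":0,"hand":1},{"ax":0,"ay":0,"az":0,"dx":-1.5,"dy":-5,"dz":0,"hand":1},{"ax":0,"ay":0,"az":0,"dx":-2.7,"dy":-9,"dz":0,"hand":1},{"ax":0,"ay":0,"az":0,"dx":-4,"dy":-13,"dz":0,"hand":1},{"ax":0,"ay":0,"az":0,"dx":-5.2,"dy":-17,"dz":0,"hand":1},{"ax":0,"ay":0,"az":0,"dx":-6.4,"dy":-21,"dz":0,"hand":1},{"ax":0,"ay":0,"az":0,"dx":-7.7,"dy":-25,"dz":0,"hand":1},{"ax":0,"ay":0,"az":0,"dx":-8.9,"dy":-29,"dz":0,"hand":1},{"ax":0,"ay":0,"az":0,"dx":-10.1,"dy":-33,"dz":0,"hand":1},{"ax":0,"ay":0,"az":0,"dx":-11.3,"dy":-37,"dz":0,"hand":1}]}}

```text
clock: 19.2
eef_pos: [568.2, -113.7, 156.1]
tool_rot: [-3.141, -0.002, 2.834]
force: [0.9, 1.1, -1.5]
width: 59.0
gripper_force: 65.0
```

{"fn": "send_rows", "kwargs": {"series": [{"ax":0,"ay":0,"az":0,"dx":-1,"dy":-3.5,"dz":0,"hand":1},{"ax":0,"ay":0,"az":0,"dx":-1.7,"dy":-5.5,"dz":0,"hand":1},{"ax":0,"ay":0,"az":0,"dx":-2,"dy":-6.4,"dz":0,"hand":1},{"ax":0,"ay":0,"az":0,"dx":-2,"dy":-6.4,"dz":0,"hand":1},{"ax":0,"ay":0,"az":0,"dx":-2,"dy":-6.4,"dz":0,"hand":1},{"ax":0,"ay":0,"az":0,"dx":-2,"dy":-6.4,"dz":1,"hand":1},{"ax":0,"ay":0,"az":0,"dx":-2,"dy":-6.4,"dz":2,"hand":1},{"ax":0,"ay":0,"az":0,"dx":-2,"dy":-6.4,"dz":3,"hand":1},{"ax":0,"ay":0,"az":0,"dx":-2,"dy":-6.4,"dz":4,"hand":1},{"ax":0,"ay":0,"az":0,"dx":-2,"dy":-6.4,"dz":4,"hand":1}]}}

```text
clock: 20.2
eef_pos: [567.4, -178.6, 115.3]
tool_rot: [-3.141, -0.004, 2.834]
force: [-0.8, 0.3, -1.4]
width: 58.6
gripper_force: 64.9
```

{"fn": "send_rows", "kwargs": {"series": [{"ax":0,"ay":0,"az":0,"dx":0,"dy":0,"dz":0,"hand":1},{"ax":0,"ay":0,"az":0,"dx":0,"dy":0,"dz":0,"hand":1},{"ax":0,"ay":0,"az":0,"dx":0,"dy":0,"dz":0,"hand":1}]}}

```text
clock: 20.5
eef_pos: [569.2, -179.4, 117.8]
tool_rot: [3.142, 0.001, 2.834]
force: [-0.7, 0.4, -1.6]
width: 58.4
gripper_force: 64.9
```

Run:
```python
from h import *
go((567.6,-179.6,86))
d=get_image("side"); cv2.imwrite("pics/s6.png",cv2.resize(d["pixels"][80:320,200:440,::-1],None,fx=2.4,fy=2.4,interpolation=cv2.INTER_CUBIC))
```

```text
clock 20.5 pos [ 569.2 -179.4  117.8] rot [3.1415e+00 1.0000e-03 2.8337e+00] F [-0.71  0.39 -1.57] w 58.4
d cm [ 0.14 -0.07  3.18]
```

View pics/s6.png

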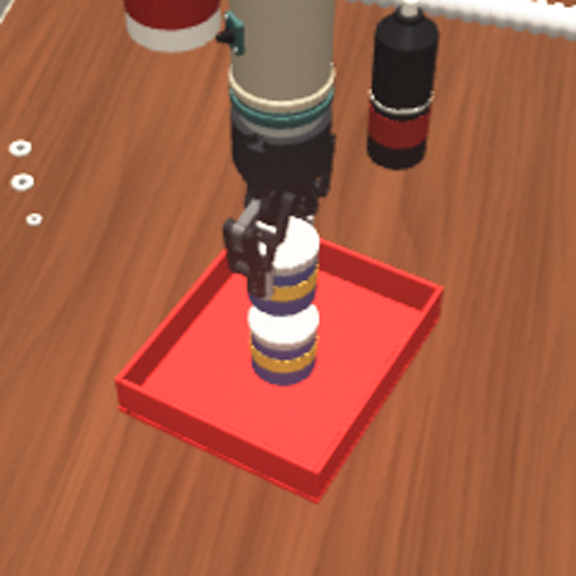

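Tin B at crop (284,265) hangs directly above A at crop (284,345). I'll lower the last 3 cm gently.

{"fn": "send_rows", "kwargs": {"series": [{"ax":0,"ay":0,"az":0,"dx":0.1,"dy":0,"dz":0.7,"hand":1},{"ax":0,"ay":0,"az":0,"dx":0.1,"dy":0,"dz":1.5,"hand":1},{"ax":0,"ay":0,"az":0,"dx":0.1,"dy":0,"dz":2.2,"hand":1},{"ax":0,"ay":0,"az":0,"dx":0.1,"dy":0,"dz":2.6,"hand":1},{"ax":0,"ay":0,"az":0,"dx":0.1,"dy":0,"dz":2.9,"hand":1},{"ax":0,"ay":0,"az":0,"dx":0.1,"dy":0,"dz":2.9,"hand":1},{"ax":0,"ay":0,"az":0,"dx":0.1,"dy":0,"dz":2.9,"hand":1}]}}

```text
clock: 21.25
eef_pos: [567.9, -178.9, 88.3]
tool_rot: [3.142, 0.0, 2.834]
force: [-0.3, -0.5, -1.7]
width: 59.1
gripper_force: 65.0
```

{"fn": "send_rows", "kwargs": {"series": [{"ax":0,"ay":0,"az":0,"dx":0,"dy":0,"dz":0.1,"hand":1},{"ax":0,"ay":0,"az":0,"dx":0,"dy":0,"dz":0.1,"hand":1},{"ax":0,"ay":0,"az":0,"dx":0,"dy":0,"dz":0.1,"hand":1}]}}

```text
clock: 21.55
eef_pos: [567.9, -178.9, 87.5]
tool_rot: [3.142, 0.0, 2.834]
force: [-0.1, -0.0, -1.6]
width: 58.6
gripper_force: 65.0
```

{"fn": "send_rows", "kwargs": {"series": [{"ax":0,"ay":0,"az":0,"dx":0,"dy":0,"dz":0.15,"hand":1},{"ax":0,"ay":0,"az":0,"dx":0,"dy":0,"dz":0.15,"hand":1},{"ax":0,"ay":0,"az":0,"dx":0,"dy":0,"dz":0.15,"hand":1}]}}

```text
clock: 21.85
eef_pos: [567.7, -178.9, 85.7]
tool_rot: [3.142, -0.0, 2.834]
force: [0.2, 0.3, -1.6]
width: 58.8
gripper_force: 65.0
```

{"fn": "send_rows", "kwargs": {"series": [{"ax":0,"ay":0,"az":0,"dx":0,"dy":0,"dz":0.05,"hand":1},{"ax":0,"ay":0,"az":0,"dx":0,"dy":0,"dz":0.05,"hand":1},{"ax":0,"ay":0,"az":0,"dx":0,"dy":0,"dz":0.05,"hand":1}]}}

```text
clock: 22.15
eef_pos: [567.8, -178.9, 85.3]
tool_rot: [-3.142, -0.0, 2.834]
force: [-1.0, 0.3, -1.6]
width: 58.6
gripper_force: 65.0
```

{"fn": "send_rows", "kwargs": {"series": [{"ax":0,"ay":0,"az":0,"dx":0,"dy":0,"dz":0.05,"hand":1},{"ax":0,"ay":0,"az":0,"dx":0,"dy":0,"dz":0.05,"hand":1},{"ax":0,"ay":0,"az":0,"dx":0,"dy":0,"dz":0.05,"hand":1}]}}

```text
clock: 22.45
eef_pos: [567.9, -178.9, 85.0]
tool_rot: [3.142, 0.0, 2.834]
force: [-0.4, -0.5, 0.3]
width: 58.8
gripper_force: 65.1
```

{"fn": "send_rows", "kwargs": {"series": [{"ax":0,"ay":0,"az":0,"dx":0,"dy":0,"dz":0.05,"hand":1},{"ax":0,"ay":0,"az":0,"dx":0,"dy":0,"dz":0.05,"hand":1},{"ax":0,"ay":0,"az":0,"dx":0,"dy":0,"dz":0.05,"hand":1}]}}

```text
clock: 22.75
eef_pos: [567.9, -178.9, 84.9]
tool_rot: [3.142, 0.0, 2.834]
force: [-2.0, 0.9, 5.0]
width: 58.8
gripper_force: 65.5
```

Touching. I'll open slowly, rise straight, then back off.

{"fn": "send_rows", "kwargs": {"series": [{"ax":0,"ay":0,"az":0,"dx":0,"dy":0,"dz":0,"hand":0.2},{"ax":0,"ay":0,"az":0,"dx":0,"dy":0,"dz":0,"hand":0.1},{"ax":0,"ay":0,"az":0,"dx":0,"dy":0,"dz":0,"hand":0},{"ax":0,"ay":0,"az":0,"dx":0,"dy":0,"dz":0,"hand":0},{"ax":0,"ay":0,"az":0,"dx":0,"dy":0,"dz":0,"hand":0},{"ax":0,"ay":0,"az":0,"dx":0,"dy":0,"dz":-2,"hand":0},{"ax":0,"ay":0,"az":0,"dx":0,"dy":0,"dz":-4,"hand":0},{"ax":0,"ay":0,"az":0,"dx":0,"dy":0,"dz":-7,"hand":0},{"ax":0,"ay":0,"az":0,"dx":0,"dy":0,"dz":-11,"hand":0},{"ax":0,"ay":0,"az":0,"dx":0,"dy":0,"dz":-14,"hand":0}]}}

```text
clock: 23.75
eef_pos: [568.3, -179.0, 226.4]
tool_rot: [3.141, 0.002, 2.834]
force: [0.2, 0.5, 0.4]
width: 85.3
gripper_force: 0.0
```

{"fn": "send_rows", "kwargs": {"series": [{"ax":0,"ay":0,"az":0,"dx":5,"dy":5,"dz":0,"hand":0},{"ax":0,"ay":0,"az":0,"dx":20,"dy":30,"dz":0,"hand":0},{"ax":0,"ay":0,"az":0,"dx":20,"dy":30,"dz":0,"hand":0},{"ax":0,"ay":0,"az":0,"dx":20,"dy":30,"dz":0,"hand":0},{"ax":0,"ay":0,"az":0,"dx":20,"dy":30,"dz":0,"hand":0},{"ax":0,"ay":0,"az":0,"dx":20,"dy":30,"dz":0,"hand":0},{"ax":0,"ay":0,"az":0,"dx":20,"dy":30,"dz":0,"hand":0},{"ax":0,"ay":0,"az":0,"dx":20,"dy":30,"dz":0,"hand":0},{"ax":0,"ay":0,"az":0,"dx":20,"dy":30,"dz":0,"hand":0}]}}

```text
clock: 24.65
eef_pos: [467.3, 170.1, 224.4]
tool_rot: [3.141, -0.0, 2.839]
force: [-0.3, -0.4, -0.6]
width: 85.3
gripper_force: 0.0
```

Run:
```python
from h import *
go((0,0,0))
d=get_image("top"); print([l for l in lids(d,125)])
e=get_image("side"); print([l for l in lids(e,125)])
cv2.imwrite("pics/f.png",e["pixels"][:,:,::-1])
```

```text
clock 24.65 pos [467.3 170.1 224.4] rot [ 3.1407e+00 -3.0000e-04  2.8392e+00] F [-0.26 -0.42 -0.57] w 85.3
d cm [ 39.54 -30.18  22.42]
[(array([364.9, 249.7]), array([29.1, 29.6]), array([ 567.7, -177.8,  125. ])), (array([ 14. , 176.8]), array([50.6, 52.6]), array([735.3, 539.9, 125. ])), (array([591.9, 133.2]), array([54.3, 56.8]), array([ 796.7, -651.6,  125. ]))]
[(array([269.5,  58.2]), array([33.9, 42.9]), array([ 786. , -620.4,  125. ]))]
```

View pics/f.png

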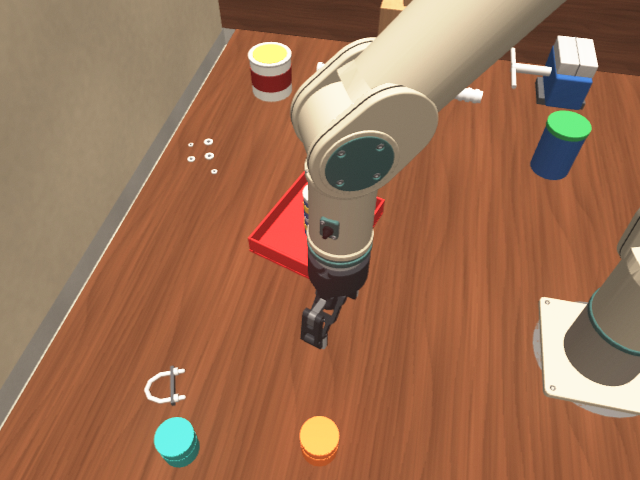

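The side view shows the stack in the crate, partly hidden behind the arm near (312,205), with the gripper well clear. The top view puts the upper lid at (567.7,-177.8), within about 1 mm of A. I'll let the arm settle and hand in.

{"fn": "send_rows", "kwargs": {"series": [{"ax":0,"ay":0,"az":0,"dx":0,"dy":0,"dz":0,"hand":0},{"ax":0,"ay":0,"az":0,"dx":0,"dy":0,"dz":0,"hand":0},{"ax":0,"ay":0,"az":0,"dx":0,"dy":0,"dz":0,"hand":0},{"ax":0,"ay":0,"az":0,"dx":0,"dy":0,"dz":0,"hand":0},{"ax":0,"ay":0,"az":0,"dx":0,"dy":0,"dz":0,"hand":0}]}}

```text
clock: 25.25
eef_pos: [468.2, 167.3, 224.3]
tool_rot: [-3.142, -0.0, 2.833]
force: [0.1, 0.5, 0.2]
width: 85.2
gripper_force: 0.0
```

Run:
```python
from h import *
print(lids(get_image("top"),125)[0]); print(finish_job())
```

```text
(array([364.9, 249.7]), array([29.1, 29.6]), array([ 567.6, -177.8,  125. ]))
the job is handed in; nothing more can be done
None
```

Job handed in at about 25 s: the heavy tin (about 0.72 kg) stands on the crate floor with the light one (about 0.2 kg) stacked squarely on top, lids within about 1 mm in the top view, and the arm never went near the spray can.

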